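# Fit the candle mould tube onto its casting base

### The job

Get the candle mould ready for casting: pick up the wide metal mould tube, keep it upright, and push it down over the stout spigot of the matching round casting base until it is fully home on the foot, letting go only once it is down. Leave the slender tube standing where it is.

Things in the scene. Friction and masses are not known exactly. Their poses are not given: they have to be found in the camera images.
- wide_tube: The wide mould tube: a plain bare-aluminium tube, open at both ends, outer diameter 52 mm, inner diameter 44 mm, height 120 mm, about 0.13 to 0.25 kg. It stands loose and upright on the table. Origin: centre of its lower end; z points up along its axis; its yaw means nothing.
- slender_tube: The slender mould tube, to be left alone: a like aluminium tube, outer diameter 32 mm, inner diameter 24 mm, height 120 mm, standing loose and upright on the table. Origin: centre of its lower end; z up.
- stout_base_seat (a point): Seat of the stout casting base, fixed to the table: aluminium disc foot, diameter 90 mm, 12 mm thick, with an upright central spigot 30 mm in diameter for its lower 18 mm, then tapering to 14 mm at its flat tip, 40 mm above the foot. This point: centre of the foot's top face, 12 mm above the table, where the tube's lower end comes to rest; z up. The wide tube has 7 mm of play all round.
- thin_base_seat (a point): The seat of another casting base, not the one wanted, fixed to the table: the same 90 mm disc foot, 12 mm thick, but with a thin pin of a spigot, 10 mm in diameter tapering to 6 mm, 40 mm tall above the foot. This point is the centre of the foot's top face, 12 mm above the table; z up.
Things that resemble listed ones, but are neither listed nor needed, are in the scene too. What is shaped like the wide_tube but blue is not meant.

How it is judged:
By the outcome, as a careful person would: the job done as asked, in the order asked, and still so for the second after the job is handed in, with the robot touching nothing.
It also fails if it takes over 42 s, if anything falls off the work surface, if the arm or the gripper's body presses on something with over 40 N, if the wrist force passes 120 N, or if a joint passes its speed limit or range.

### The arm

A 7-joint arm with a two-finger parallel gripper is mounted at the origin on the work surface. World frame = base frame: x ahead of the robot, y to its left, z up, the work surface at z = 0. Lengths are in m, angles in rad, forces in N, time in s.
With the tool pointing down it reaches from about 0.425 to 0.925 m from the base axis. Payload 6.8 kg.
Tool frame: the origin (TCP) lies on the centre line of the jaws, within the pads' length; the fingertips stand 14 mm ahead of it and the grasp point (between the pads) lies 5 mm behind it (r.nose_length is the distance from the TCP to the fingertips, in m); z points along the fingers, y is the direction in which the jaws open and shut (so a half turn about z gives the same grasp; the last joint's range is limited). The gripper opens to 85 mm and grips with 20 to 120 N. Pads are 22 mm wide; open, the fingers measure 114 mm over their backs; the gripper's body (76 mm by 85 mm) begins 54 mm behind the grasp point. The pads swing forward as they close: fully open they stand 13 mm farther back than shut.
Start: joints at [-1.218, 0.477, 0.022, 1.555, -0.011, 1.109, -0.083], TCP at [0.3, 0.605, 0.245] pointing down, gripper open.
Joint ranges: [-2.96, 2.96], [-0.34, 2.1], [-1.41, 1.46], [0.24, 2.44], [-1.37, 4.51], [0.17, 1.92], [-2.96, 2.96]. Speed limits (rad/s): [2.39, 2.39, 3.14, 3.14, 3.14, 3.14, 3.14].

### API

Orientations are given as a rotation vector (axis times angle).
In Python, from bench import r, imaging, look_for, outline_of gives the robot as it stands. The module is installed in compiled form; this text tells all that it offers.
- The arm moves only by the tool carry_out, never from a script. Its arguments are lists of equal length, an entry for each row: "offset": the shift along the tool's x, y, z as a fraction of full scale, a list of three; "turn": the turn, a rotation vector about the tool's x, y, z as a fraction of full scale, a list of three. A call has 1 to 8 rows; each row is the pose to reach, as a shift and turn from the pose commanded when the call began, along the tool's axes at that moment; what a row does not reach only later rows make up. Full scale, the value 1, is 0.5 m for a shift and 1.5 rad for a turn. A row lasts 1/10 s, in which the tool goes at most 50 mm and 8.59 degrees, less where a joint would pass 70% of its speed; a pose out of reach is approached as far as the arm can. A call with a number of a shift or a turn outside -1 to 1 is refused whole. A call with a gripper value outside its range is refused whole. "hand" is the closure, from 0 (fully open) to 1 (shut), set as the call begins (left out, the last holds). The fingers move at their own pace and stop on an object; "force" is the grip in N (left out, the last holds). Time passes only in rows, so rows that repeat a pose let the fingers close. It gives the time, the measured TCP pose, the force and the opening at its end, in the units of the state.
- r.get_obs(): the state, without advancing time (a new reading comes with each control period).
- imaging.grab_frame(name): name is "scene" or "top" or "wrist"; returns a dict with "pixels" (420x560x3 uint8, red, green, blue), "fx", "fy", "cx", "cy" (pixels), "R" (3x3) and "t" (3): a world point X has camera coordinates R X + t. Camera axes: x right, y down, z forward; pixel columns grow to the right and rows downward; lengths in m; the calibration is good to about 2 mm. A picture is of the moment at which its call begins. There is no depth.
- r.hand_in(): hands the job in, once; it reports no verdict.
Trained networks look in the newest picture that a camera, given by its name, has taken for a name from the list of things; names that differ only in an ending like _2 or _b are one class to them, and where a whole thing is asked for, a point or a joint stands for the part that bears it (a point fixed in the world has none). Each returns a list of dicts, best first, with "score" (0 to 1); they miss things now and then, are a little off and sometimes report something else, mostly with a low value. They report only what shows in the picture. A call takes as long as a camera call. They do not tell look-alikes from the thing itself.
- look_for(query, camera): "xyz" ([x, y, z] in m, in the coordinates of the camera as it stood for that picture, good to about 4 mm: the middle of the surface that is visible of it).
- outline_of(query, camera): "region" (420x560 bool, what is visible of it).
The state is a dict: "clock": time; "joints": joint angles; "qvel": joint speeds; "tau": joint torques, N m; "tcp_pos": TCP position; "orientation": TCP orientation; "contact_force": force on the tool from outside, world axes, zero at the start; "moment": the same for the moment, N m; "grip_width": finger opening in m.
Only numpy, scipy, OpenCV 4.12 (cv2) and the standard library are available. Lean on these libraries where they do the work, as an engineer would, in place of code of your own. Each camera call takes 0.05 s, during which the arm holds its last target. There are 200 camera calls.

## Working session

There is one attempt and no reset: what is moved stays moved. The work goes in short steps, Python scripts to look and compute and a tool call to move; the robot and the scene stay as the last step left them, time stands still between calls to the robot, and variables do not carry over. Pictures are saved under pics/ and viewed, about 8 in all and at most 12, crops included, and the job is handed in when it is done.

Besides the shell and the picture viewer there is one more tool, called after "Call:" as name(argument=value, ...), one argument or row to a line, values as JSON. carry_out: Moves the arm, as the interface text tells. Shift numbers are shares of 0.5 m and turn numbers shares of 1.5 rad, none past 1 either way. Its arguments: {"type":"object","properties":{"offset":{"type":"array","items":{"type":"array","items":{"type":"number","minimum":-1,"maximum":1}}},"turn":{"type":"array","items":{"type":"array","items":{"type":"number","minimum":-1,"maximum":1}}},"hand":{"type":"number"},"force":{"type":"number"}},"required":["offset","turn"]}

```bash
mkdir -p pics; cat > h.py <<'E'
import numpy as np, cv2
from bench import r, imaging, look_for, outline_of
def world(f,p): return np.array(f["R"]).T@(np.array(p)-np.array(f["t"]))
def proj(f,X):
    c=np.array(f["R"])@np.array(X)+np.array(f["t"]); return np.array([f["fx"]*c[0]/c[2]+f["cx"],f["fy"]*c[1]/c[2]+f["cy"]])
def ray(f,u,v,z):
    R=np.array(f["R"]);C=-R.T@np.array(f["t"]);d=R.T@np.array([(u-f["cx"])/f["fx"],(v-f["cy"])/f["fy"],1]);return C+d*(z-C[2])/d[2]
E
python3 - <<'E'
from h import *
np.set_printoptions(precision=3,suppress=True)
s=r.get_obs();print(s['clock'],s['tcp_pos'],s['orientation'],s['grip_width'])
im=[]
for c in ["scene","top"]:
    f=imaging.grab_frame(c);im.append(f["pixels"])
    print(c,'cam at',-np.array(f["R"]).T@np.array(f["t"]))
    for q in ["wide_tube","slender_tube","stout_base_seat","thin_base_seat"]:
        for d in look_for(q,c)[:4]: print(q,round(d["score"],2),world(f,d["xyz"]),proj(f,world(f,d["xyz"])).round())
    cv2.imwrite(f"pics/{c}1.png",f["pixels"][:,:,::-1])
E
```

```text
0.0 [0.3   0.604 0.244] [-0.717 -3.058  0.003] 0.08553007647409673
scene cam at [ 1.132 -0.63   0.982]
wide_tube 0.85 [ 0.409 -0.191  0.095] [184. 209.]
wide_tube 0.84 [ 0.589 -0.234  0.086] [224. 268.]
wide_tube 0.81 [ 0.493 -0.267  0.083] [182. 252.]
wide_tube 0.77 [ 0.521 -0.368  0.083] [151. 288.]
slender_tube 0.79 [0.552 0.105 0.074] [320. 179.]
stout_base_seat 0.9 [0.626 0.289 0.011] [387. 175.]
thin_base_seat 0.73 [ 0.553 -0.065  0.013] [270. 235.]
top cam at [ 0.449 -0.025  0.801]
wide_tube 0.96 [ 0.481 -0.256  0.077] [404. 228.]
wide_tube 0.89 [ 0.398 -0.198  0.085] [376. 274.]
wide_tube 0.61 [ 0.503 -0.352  0.083] [456. 216.]
wide_tube 0.57 [ 0.576 -0.228  0.08 ] [387. 178.]
slender_tube 0.59 [0.542 0.111 0.091] [204. 198.]
stout_base_seat 0.73 [0.614 0.288 0.011] [124. 169.]
thin_base_seat 0.9 [ 0.549 -0.063  0.009] [297. 198.]
```

```bash
ls pics
```

```text
scene1.png
top1.png
```

View pics/scene1.png

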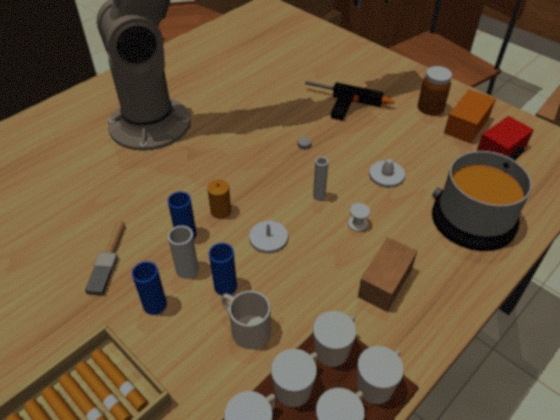

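View pics/top1.png

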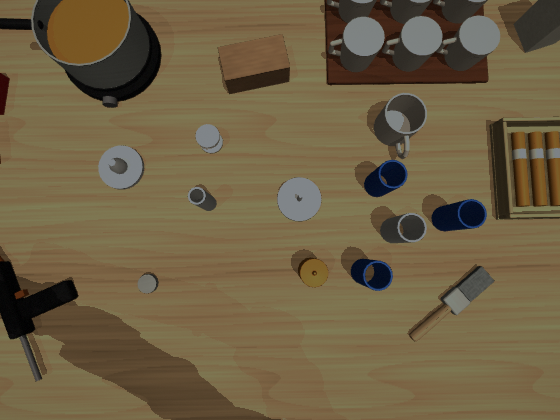

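The scene holds one bare-metal wide tube, at scene (184,252) and top (404,228). Things that could be taken for it:
- Blue tubes at scene (181,215), (150,288) and (223,268).
- The slender tube at scene (320,180).
- A mug at scene (250,320).

The stout base is at scene (387,173) and top (121,167). The thin base at (268,236) is not wanted. I'll refine both positions and check the choice in a crop.

```bash
cat > fit.py <<'E'
from h import *
from scipy.optimize import minimize
A=np.linspace(0,2*np.pi,60)
def sil(f,x,y,rad,z0,z1):
    P=np.array([proj(f,[x+rad*np.cos(a),y+rad*np.sin(a),z]) for a in A for z in (z0,z1)])
    m=np.zeros((420,560),np.uint8)
    cv2.fillConvexPoly(m,np.round(cv2.convexHull(P.astype(np.float32))*16).astype(np.int32),1,shift=4); return m>0
def fit(f,mask,x,y,rad,z0,z1):
    g=lambda p:1-(lambda s:(s&mask).sum()/(s|mask).sum())(sil(f,*p,rad,z0,z1))
    o=minimize(g,[x,y],method="Nelder-Mead",options=dict(initial_simplex=[[x,y],[x+.01,y],[x,y+.01]],xatol=2e-4)); return o.x,1-o.fun
E
python3 - <<'E'
from fit import *
np.set_printoptions(precision=4,suppress=True)
crops=[]
for c in ["scene","top"]:
    f=imaging.grab_frame(c)
    for q,x,y,rad,z1 in [("wide_tube",.487,-.262,.026,.12),("stout_base_seat",.62,.288,.045,.012)]:
        for d in outline_of(q,c):
            M=d["region"].astype(bool)
            if M[tuple(np.round(proj(f,[x+.0,y,z1*.5])[::-1]).astype(int))] or (M&sil(f,x,y,rad,0,z1)).sum()>.5*M.sum():
                print(c,q,round(d["score"],2),M.sum(),*fit(f,M,x,y,rad,0,z1))
        u,v=proj(f,[x,y,z1/2]).astype(int)
        k=f["pixels"][max(v-45,0):v+45,max(u-60,0):u+60]; crops.append(cv2.resize(k,(400,300),interpolation=cv2.INTER_CUBIC))
cv2.imwrite("pics/crop1.png",np.vstack([np.hstack(crops[:2]),np.hstack(crops[2:])])[:,:,::-1])
E
```

```text
scene wide_tube 0.69 1173 [ 0.4791 -0.2551] 0.9085979860573199
scene stout_base_seat 0.9 780 [0.6178 0.298 ] 0.9278846153846154
top wide_tube 0.9 1106 [ 0.482 -0.256] 0.9087921117502055
top stout_base_seat 0.79 1578 [0.6189 0.2949] 0.9398451459201906
```

View pics/crop1.png

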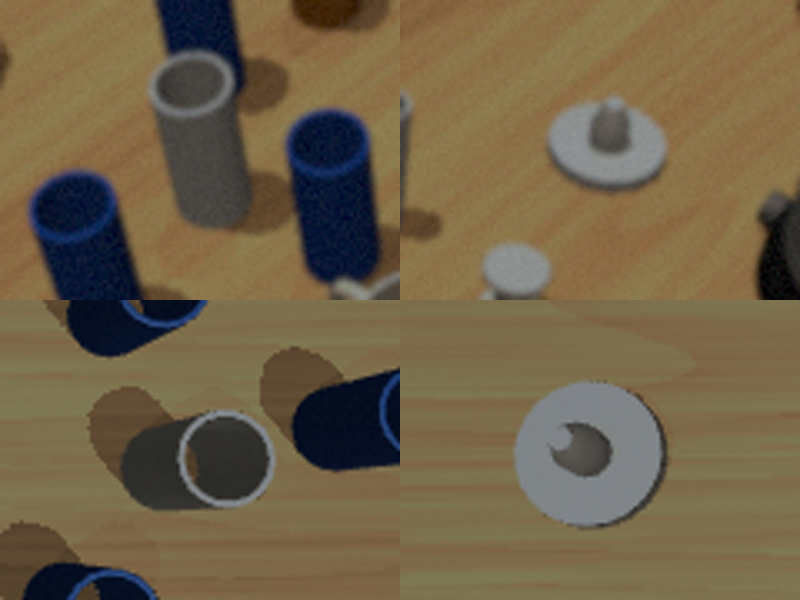

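Top-left and bottom-left: the chosen tube is bare aluminium, open, and surrounded by three blue ones. Right: the stout base with its tapering spigot. The two cameras agree within 3 mm: tube ≈ (0.481,-0.2555), base ≈ (0.618,0.296). The current jaw axis, at about 64°, already fits between the blue tubes, so I keep this yaw.

Call:
carry_out(
  offset=[
    [-0.718,-0.546,0],
    [-0.718,-0.546,0],
    [-0.718,-0.546,0],
    [-0.718,-0.546,0],
    [-0.718,-0.546,0],
    [-0.718,-0.546,0],
    [-0.718,-0.546,0],
    [-0.718,-0.546,0],
  ],
  turn=[
    [0,0,0],
    [0,0,0],
    [0,0,0],
    [0,0,0],
    [0,0,0],
    [0,0,0],
    [0,0,0],
    [0,0,0],
  ],
  hand=0,
)

```text
clock: 1.6
tcp_pos: [0.4784, 0.2443, 0.2457]
orientation: [0.717, 3.058, 0.001]
contact_force: [0.6, 0.6, -0.4]
grip_width: 0.0857
```

```bash
cat > go.py <<'E'
import sys; from h import *
from scipy.spatial.transform import Rotation as Ro
np.set_printoptions(precision=4,suppress=True)
s=r.get_obs();R=Ro.from_rotvec(s['orientation']).as_matrix()
print(s['clock'],s['tcp_pos'],s['orientation'],'z',R[:,2],'y',R[:,1],s['joints'],s['contact_force'],s['grip_width'])
for a in sys.argv[1:]:
    print(a,R.T@(np.array(eval(a))-s['tcp_pos'])/.5)
D=Ro.from_rotvec([-0.717,-3.058,0.003]).as_matrix()
zt=np.array([0,0,-1.]);c=np.cross(R[:,2],zt);print('level turn',R.T@c/1.5)
E
python3 go.py "[.481,-.2555,.25]"
```

```text
1.6 [0.4784 0.2443 0.2457] [0.7172 3.058  0.0013] z [ 0.0007  0.0007 -1.    ] y [0.4446 0.8957 0.0009] [-0.7199  0.2488  0.1565  1.8946 -0.0458  1.0006  0.5667] [ 0.5642  0.5918 -0.3781] 0.08569765731162231
[.481,-.2555,.25] [-0.4491 -0.893  -0.0093]
level turn [0.0006 0.0002 0.    ]
```

Call:
carry_out(
  offset=[
    [-0.449,-0.893,0],
    [-0.449,-0.893,0],
    [-0.449,-0.893,0],
    [-0.449,-0.893,0],
    [-0.449,-0.893,0],
    [-0.449,-0.893,0],
    [-0.449,-0.893,0],
    [-0.449,-0.893,0],
  ],
  turn=[
    [0,0,0],
    [0,0,0],
    [0,0,0],
    [0,0,0],
    [0,0,0],
    [0,0,0],
    [0,0,0],
    [0,0,0],
  ],
)

```text
clock: 2.4
tcp_pos: [0.4795, -0.1558, 0.2458]
orientation: [0.717, 3.058, 0.001]
contact_force: [1.5, -0.6, -0.4]
grip_width: 0.0859
```

```bash
python3 go.py "[.481,-.2555,.25]"
```

```text
2.4 [ 0.4795 -0.1558  0.2458] [0.7167 3.0576 0.0007] z [ 0.0012  0.0002 -1.    ] y [0.4444 0.8958 0.0007] [-0.1775  0.198   0.4245  1.98   -0.0982  0.9818  1.4045] [ 1.4947 -0.6295 -0.4184] 0.08586039969201063
[.481,-.2555,.25] [-0.0913 -0.1773 -0.0085]
level turn [ 0.0005  0.0007 -0.    ]
```

Call:
carry_out(
  offset=[
    [-0.0913,-0.1773,0],
    [-0.0913,-0.1773,0],
    [-0.0913,-0.1773,0],
    [-0.0913,-0.1773,0],
  ],
  turn=[
    [0,0,0],
    [0,0,0],
    [0,0,0],
    [0,0,0],
  ],
)

```text
clock: 2.8
tcp_pos: [0.4808, -0.2547, 0.2453]
orientation: [-0.722, -3.057, 0.0]
contact_force: [0.3, 0.5, -0.1]
grip_width: 0.0854
```

```bash
python3 - <<'E'
from h import *
f=imaging.grab_frame("wrist");im=f["pixels"].copy()
A=np.linspace(0,2*np.pi,60)
for z in (.12,):
    P=np.array([proj(f,[.481+.026*np.cos(a),-.2555+.026*np.sin(a),z]) for a in A])
    cv2.polylines(im,[np.round(P).astype(int)],True,(255,0,0),1)
cv2.imwrite("pics/w1.png",im[:,:,::-1])
E
python3 go.py "[.481,-.2555,.09]"
```

```text
2.85 [ 0.4812 -0.2531  0.2451] [-0.7178 -3.0581 -0.0009] z [-0.0002  0.0006 -1.    ] y [0.4449 0.8956 0.0005] [-0.0215  0.2765  0.4751  1.8963 -0.1492  1.0036  1.6284] [1.146  0.5565 0.6516] 0.08510962689908001
[.481,-.2555,.09] [-0.002  -0.0047  0.3103]
level turn [ 0.0003 -0.0003  0.    ]
```

View pics/w1.png

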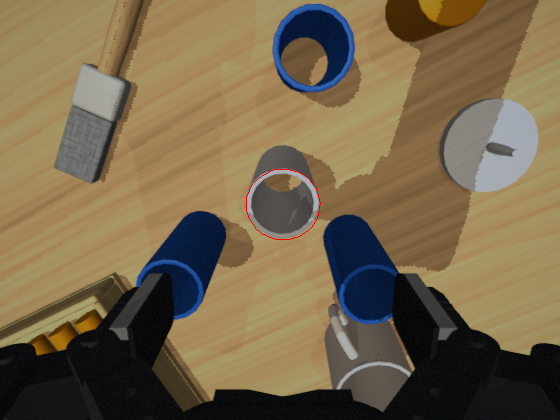

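The red predicted rim lies on the metal tube's rim at (283,205), within about 1 px, so the position holds. The fingers have clear ground on both sides, so I descend to TCP z ≈ 0.09.

Call:
carry_out(
  offset=[
    [-0.002,-0.003,0.1],
    [-0.002,-0.003,0.16],
    [-0.002,-0.003,0.22],
    [-0.002,-0.003,0.28],
    [-0.002,-0.003,0.31],
    [-0.002,-0.003,0.31],
    [-0.002,-0.003,0.31],
  ],
  turn=[
    [0,0,0],
    [0,0,0],
    [0,0,0],
    [0,0,0],
    [0,0,0],
    [0,0,0],
    [0,0,0],
  ],
)

```text
clock: 3.55
tcp_pos: [0.482, -0.254, 0.0907]
orientation: [0.714, 3.059, 0.001]
contact_force: [-0.2, -0.2, 0.3]
grip_width: 0.0853
```

Call:
carry_out(
  offset=[
    [0,0,0],
    [0,0,0],
    [0,0,0],
    [0,0,0],
    [0,0,0],
    [0,0,0],
    [0,0,0],
    [0,0,0],
  ],
  turn=[
    [0,0,0],
    [0,0,0],
    [0,0,0],
    [0,0,0],
    [0,0,0],
    [0,0,0],
    [0,0,0],
    [0,0,0],
  ],
  hand=1,
  force=50,
)

```text
clock: 4.35
tcp_pos: [0.4822, -0.2555, 0.0916]
orientation: [0.717, 3.056, 0.0]
contact_force: [-1.4, 1.0, 5.5]
grip_width: 0.0512
```

```bash
python3 go.py
```

```text
4.35 [ 0.4822 -0.2555  0.0916] [0.717  3.0565 0.0005] z [ 0.0022 -0.0002 -1.    ] y [0.4447 0.8957 0.0008] [ 0.0666  0.4936  0.3918  2.0136 -0.291   0.6854  1.753 ] [-1.4199  1.0116  5.4592] 0.05122350227607502
level turn [ 0.0005  0.0014 -0.    ]
```

Call:
carry_out(
  offset=[
    [0,0,-0.02],
    [0,0,-0.06],
    [0,0,-0.12],
    [0,0,-0.18],
    [0,0,-0.24],
    [0,0,-0.3],
    [0,0,-0.34],
    [0,0,-0.34],
  ],
  turn=[
    [0,0,0],
    [0,0,0],
    [0,0,0],
    [0,0,0],
    [0,0,0],
    [0,0,0],
    [0,0,0],
    [0,0,0],
  ],
)

```text
clock: 5.15
tcp_pos: [0.4827, -0.2562, 0.2637]
orientation: [0.717, 3.052, -0.0]
contact_force: [1.4, -1.1, -1.3]
grip_width: 0.0508
```

```bash
python3 - <<'E'
from fit import *
f=imaging.grab_frame("scene");im=f["pixels"].copy()
s=r.get_obs()
cv2.imwrite("pics/s2.png",im[:,:,::-1])
E
python3 go.py "[.618,.296,.262]" "[.55,.02,.262]"
```

```text
5.2 [ 0.4818 -0.2556  0.2617] [0.7169 3.0555 0.0002] z [ 0.003  -0.0006 -1.    ] y [0.4448 0.8956 0.0008] [-0.0327  0.2602  0.4912  1.8766 -0.1425  1.0358  1.6269] [ 0.2083  0.2271 -2.5389] 0.05090412979686989
[.618,.296,.262] [ 0.2467  1.1093 -0.0004]
[.55,.02,.262] [ 0.123   0.5544 -0.0005]
level turn [0.0006 0.002  0.    ]
```

View pics/s2.png

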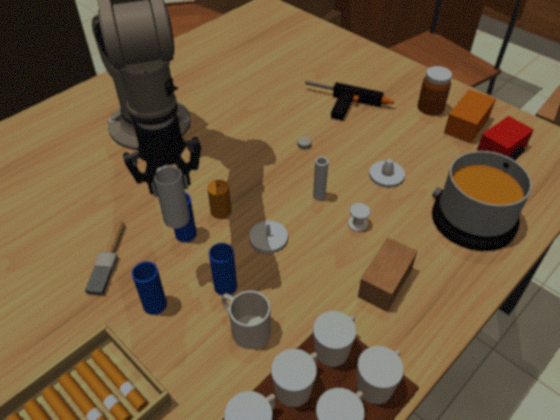

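The tube is held upright at (172,197), lifted clear, and all the blue tubes are still standing. Now I carry it to the base.

Call:
carry_out(
  offset=[
    [0.01,0.045,0],
    [0.025,0.11,0],
    [0.042,0.19,0],
    [0.06,0.27,0],
    [0.078,0.35,0],
    [0.096,0.43,0],
    [0.111,0.5,0],
    [0.123,0.5544,0],
  ],
  turn=[
    [0,0,0],
    [0,0,0],
    [0,0,0],
    [0,0,0],
    [0,0,0],
    [0,0,0],
    [0,0,0],
    [0,0,0],
  ],
)

```text
clock: 6.0
tcp_pos: [0.5488, 0.0231, 0.2586]
orientation: [-0.713, -3.057, 0.001]
contact_force: [0.2, -0.1, -1.0]
grip_width: 0.0511
```

Call:
carry_out(
  offset=[
    [0.014,0.06,0],
    [0.031,0.14,0],
    [0.049,0.22,0],
    [0.067,0.3,0],
    [0.085,0.38,0],
    [0.102,0.46,0],
    [0.116,0.52,0],
    [0.123,0.5544,0],
  ],
  turn=[
    [0,0,0],
    [0,0,0],
    [0,0,0],
    [0,0,0],
    [0,0,0],
    [0,0,0],
    [0,0,0],
    [0,0,0],
  ],
)

```text
clock: 6.8
tcp_pos: [0.6163, 0.2995, 0.2577]
orientation: [-0.711, -3.057, 0.002]
contact_force: [-0.1, -1.0, -2.0]
grip_width: 0.0511
```

Call:
carry_out(
  offset=[
    [0,0,0.05],
    [0,0,0.1],
    [0,0,0.14],
    [0,0,0.16],
    [0,0,0.16],
  ],
  turn=[
    [0,0,0],
    [0,0,0],
    [0,0,0],
    [0,0,0],
    [0,0,0],
  ],
)

```text
clock: 7.3
tcp_pos: [0.6162, 0.2952, 0.1775]
orientation: [-0.717, -3.055, 0.005]
contact_force: [-0.7, -0.8, -1.6]
grip_width: 0.0514
```

```bash
python3 - <<'E'
from fit import *
np.set_printoptions(precision=4,suppress=True)
s=r.get_obs();zb=s['tcp_pos'][2]-.091;x,y=s['tcp_pos'][:2];ims=[]
for c in ["scene","top"]:
    f=imaging.grab_frame(c)
    L=[(( d["region"].astype(bool)&sil(f,x,y,.026,zb,zb+.12)).sum(),i,d) for i,d in enumerate(outline_of("wide_tube",c))]
    if L:
        n,_,d=max(L,key=lambda t:t[0]);print(c,n,d["score"],fit(f,d["region"].astype(bool),x,y,.026,zb,zb+.12))
    u,v=proj(f,[x,y,zb]).astype(int)
    im=f["pixels"].copy();
    ims.append(cv2.resize(im[max(v-75,0):v+75,max(u-100,0):u+100],(400,300),interpolation=cv2.INTER_CUBIC))
cv2.imwrite("pics/s3.png",np.hstack(ims)[:,:,::-1]);print(zb)
E
python3 go.py "[.618,.296,.18]"
```

```text
scene 945 0.64 (array([0.6114, 0.2971]), np.float64(0.8050847457627118))
top 834 0.69 (array([0.6154, 0.2924]), np.float64(0.41023118544023607))
0.08646827320030959
7.5 [0.6184 0.2962 0.1815] [0.7174 3.0571 0.0022] z [ 0.0017  0.001  -1.    ] y [0.4449 0.8956 0.0017] [-0.7019  0.56    0.2387  1.6001 -0.1502  0.9975  0.6929] [ 0.453   0.3542 -1.4681] 0.05113493049731022
[.618,.296,.18] [ 0.0007 -0.0007  0.003 ]
level turn [0.0011 0.0007 0.    ]
```

View pics/s3.png

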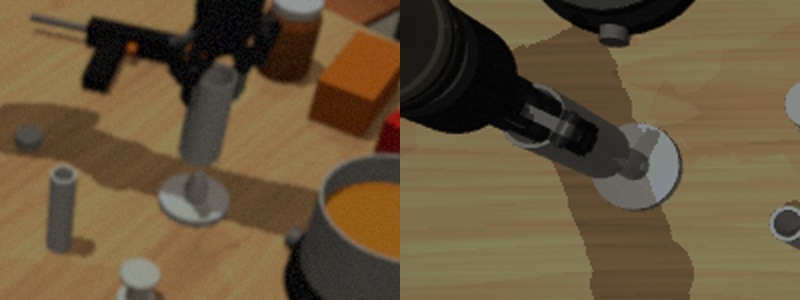

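The tube hangs over the spigot, and in the scene view at crop (205,115) it may lean a little. I'll overlay the upright prediction to check.

```bash
python3 - <<'E'
from fit import *
s=r.get_obs();x,y,z=s['tcp_pos'];zb=z-.0915
f=imaging.grab_frame("scene")
u,v=proj(f,[x,y,zb]).astype(int);k=5
im=cv2.resize(f["pixels"][v-75:v+45,u-80:u+80],None,fx=k,fy=k,interpolation=cv2.INTER_CUBIC)
for X,Y,rad,h in [(x,y,.026,zb),(x,y,.026,zb+.12),(.618,.296,.045,.012),(.618,.296,.007,.052)]:
    P=np.array([(proj(f,[X+rad*np.cos(a),Y+rad*np.sin(a),h])-[u-80,v-75]+.5)*k for a in A])
    cv2.polylines(im,[P.astype(int)],True,(255,0,0),1)
cv2.imwrite("pics/s4.png",im[:,:,::-1])
E
```

```text
(no output)
```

View pics/s4.png

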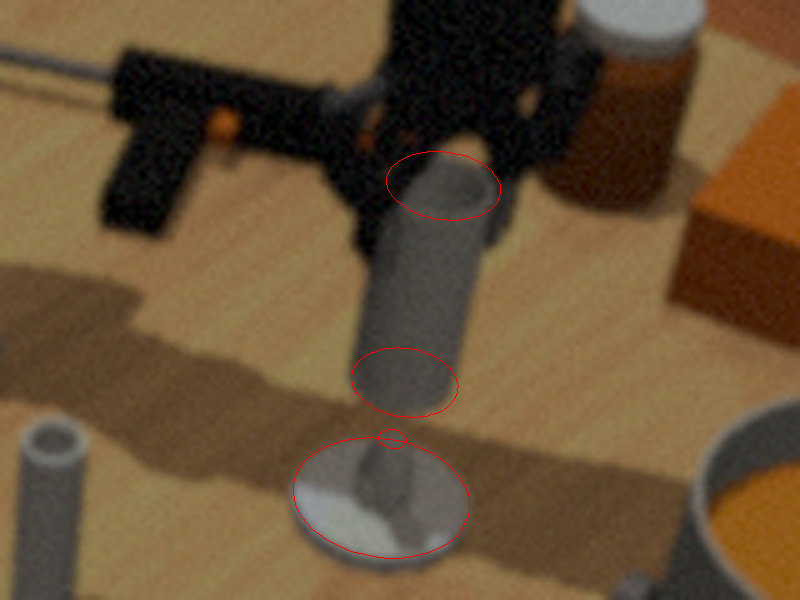

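The red upright prediction matches tube, foot and spigot tip to within 1–2 px (about 3 mm), so the tube is upright and centred over the spigot. Descending slowly.

Call:
carry_out(
  offset=[
    [0,0,0.02],
    [0,0,0.04],
    [0,0,0.06],
    [0,0,0.08],
    [0,0,0.1],
    [0,0,0.12],
    [0,0,0.135],
    [0,0,0.135],
  ],
  turn=[
    [0,0,0],
    [0,0,0],
    [0,0,0],
    [0,0,0],
    [0,0,0],
    [0,0,0],
    [0,0,0],
    [0,0,0],
  ],
)

```text
clock: 8.35
tcp_pos: [0.617, 0.2956, 0.1112]
orientation: [-0.717, -3.057, 0.003]
contact_force: [0.2, -0.7, -1.0]
grip_width: 0.051
```

Call:
carry_out(
  offset=[
    [0,0,0.006],
    [0,0,0.012],
    [0,0,0.018],
    [0,0,0.022],
    [0,0,0.022],
    [0,0,0.022],
  ],
  turn=[
    [0,0,0],
    [0,0,0],
    [0,0,0],
    [0,0,0],
    [0,0,0],
    [0,0,0],
  ],
)

```text
clock: 8.95
tcp_pos: [0.6182, 0.296, 0.1037]
orientation: [0.718, 3.058, 0.002]
contact_force: [-3.7, -0.8, 9.6]
grip_width: 0.0511
```

Contact, with about 11 N up at the expected seated height. A slight further push to confirm.

Call:
carry_out(
  offset=[
    [0,0,0.003],
    [0,0,0.004],
    [0,0,0.004],
    [0,0,0.004],
  ],
  turn=[
    [0,0,0],
    [0,0,0],
    [0,0,0],
    [0,0,0],
  ],
)

```text
clock: 9.35
tcp_pos: [0.6185, 0.2959, 0.1036]
orientation: [0.718, 3.057, 0.002]
contact_force: [-8.1, -3.7, 21.4]
grip_width: 0.0512
```

```bash
python3 - <<'E'
from fit import *
s=r.get_obs();print(s['tcp_pos'],s['contact_force'])
x,y=s['tcp_pos'][:2]
f=imaging.grab_frame("scene")
u,v=proj(f,[x,y,.012]).astype(int);k=5
im=cv2.resize(f["pixels"][v-75:v+45,u-80:u+80],None,fx=k,fy=k,interpolation=cv2.INTER_CUBIC)
for h in (.012,.132):
    P=np.array([(proj(f,[x+.026*np.cos(a),y+.026*np.sin(a),h])-[u-80,v-75]+.5)*k for a in A])
    cv2.polylines(im,[P.astype(int)],True,(255,0,0),1)
cv2.imwrite("pics/s5.png",im[:,:,::-1])
E
```

```text
[0.61845318 0.29589583 0.10361751] [-8.13384435 -3.69533089 21.3661013 ]
```

View pics/s5.png

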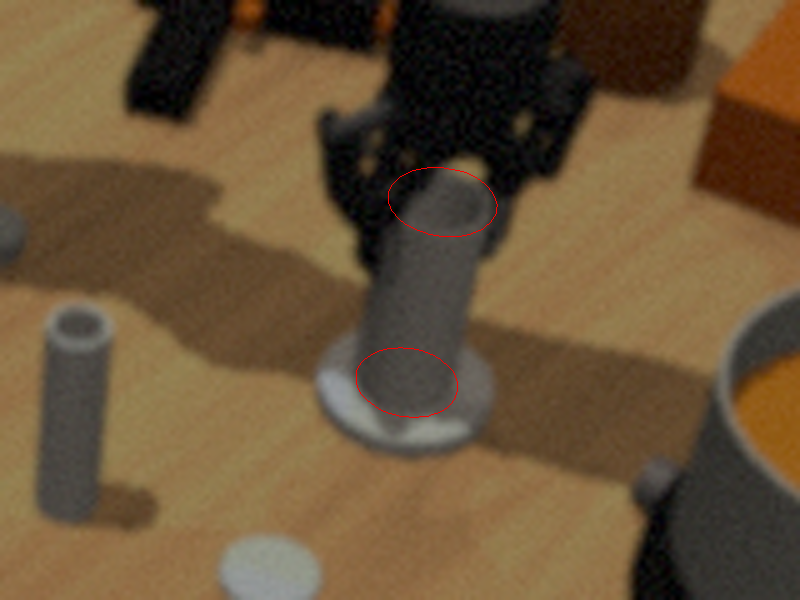

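The tube is down on the foot, with its lower end on the red ellipse at (407,383). 21 N moved it only 0.1 mm, so it is home. I ease off the push, release and retreat.

Call:
carry_out(
  offset=[
    [0,0,-0.004],
    [0,0,-0.004],
  ],
  turn=[
    [0,0,0],
    [0,0,0],
  ],
)

```text
clock: 9.6
tcp_pos: [0.6184, 0.296, 0.1037]
orientation: [0.717, 3.057, 0.002]
contact_force: [-4.0, -1.7, 10.4]
grip_width: 0.0509
```

Call:
carry_out(
  offset=[
    [0,0,0],
    [0,0,0],
    [0,0,0],
    [0,0,0],
    [0,0,0],
    [0,0,0],
    [0,0,0],
  ],
  turn=[
    [0,0,0],
    [0,0,0],
    [0,0,0],
    [0,0,0],
    [0,0,0],
    [0,0,0],
    [0,0,0],
  ],
  hand=0,
)

```text
clock: 10.3
tcp_pos: [0.6177, 0.2959, 0.1017]
orientation: [-0.717, -3.058, 0.0]
contact_force: [0.2, -0.5, 0.1]
grip_width: 0.0854
```

Call:
carry_out(
  offset=[
    [0,0,-0.03],
    [0,0,-0.08],
    [0,0,-0.14],
    [0,0,-0.2],
    [0,0,-0.26],
    [0,0,-0.3],
    [0,0,-0.3],
    [0,0,-0.3],
  ],
  turn=[
    [0,0,0],
    [0,0,0],
    [0,0,0],
    [0,0,0],
    [0,0,0],
    [0,0,0],
    [0,0,0],
    [0,0,0],
  ],
)

```text
clock: 11.1
tcp_pos: [0.6178, 0.296, 0.2527]
orientation: [0.717, 3.058, 0.002]
contact_force: [-1.0, 0.3, -1.7]
grip_width: 0.0852
```

```bash
python3 - <<'E'
from fit import *
f=imaging.grab_frame("scene")
for d in outline_of("wide_tube","scene"):
    M=d["region"].astype(bool)
    if (M&sil(f,.618,.296,.026,.012,.132)).sum()>200: print(d["score"],fit(f,M,.618,.296,.026,.012,.132))
im=cv2.resize(f["pixels"],(800,600),interpolation=cv2.INTER_CUBIC)
cv2.imwrite("pics/s6.png",im[:,:,::-1])
E
python3 go.py
```

```text
0.7 (array([0.61467387, 0.29947418]), np.float64(0.9219190968955786))
11.2 [0.6171 0.2957 0.2508] [-0.717  -3.0572  0.0019] z [-0.0016 -0.0009 -1.    ] y [ 0.4446  0.8957 -0.0015] [-0.7134  0.4967  0.255   1.5361 -0.1334  1.1278  0.6796] [-0.2075  0.1448 -1.02  ] 0.08527952819079088
level turn [-0.001  -0.0007  0.    ]
```

View pics/s6.png

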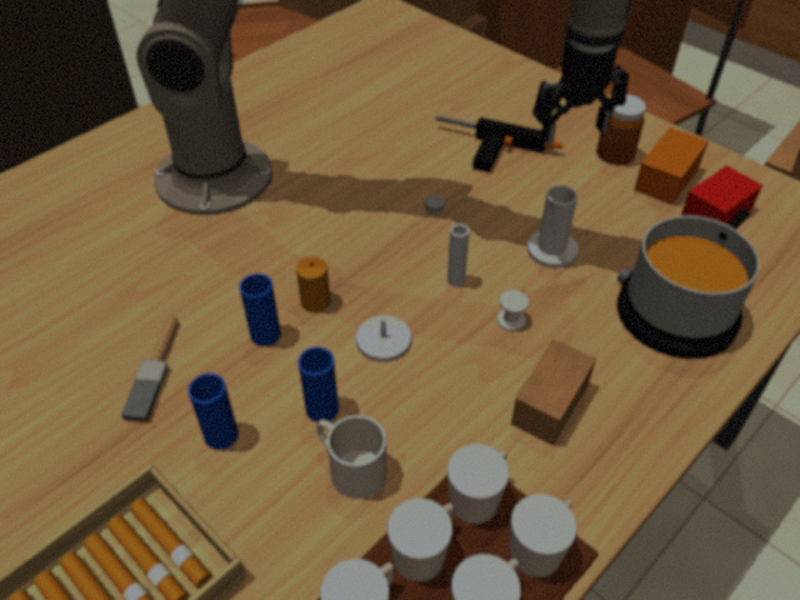

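The wide tube stands upright, seated on the stout base at (555,225). The slender tube at (458,255) and everything else are as they were, and the gripper is clear.

```bash
python3 -c "
from bench import r
print(r.hand_in())"
```

```text
the job is handed in; nothing more can be done
None
```

The wide bare-aluminium tube is on the stout casting base, fully down on the foot. I let go only once it was down, and handed the job in at about 11 s of the 42 s allowed. `hand_in()` gives no verdict.

- **Seating:** contact came at the expected height, with the tube's lower end about 12–13 mm above the table. A further push of about 21 N moved it only 0.1 mm, so it is home.
- **After release:** the last camera fit of a seated, upright tube overlaps 0.92 and sits within about 5 mm of the base centre. That is inside the 7 mm of play plus camera error.
- **Surroundings:** the slender tube, the blue tubes and the thin base look undisturbed in the last picture. The gripper is clear, with no contact force beyond noise.
- **Check that disagreed:** before lowering, the top camera's outline fit was poor (0.41 overlap) because the gripper hid most of the tube. I went by the scene camera overlay instead.

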